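# Hold a plaster column in the glue press

## Robot

A 7-joint arm with a two-finger parallel gripper is mounted at the origin on the work surface. World frame = base frame: x ahead of the robot, y to its left, z up, the work surface at z = 0. Lengths are in mm, angles in rad, forces in N, time in s.
With the tool pointing down it reaches from about 400 to 900 mm from the base axis. Payload 5.6 kg.
Tool frame: the origin (TCP) lies midway between the tips of the shut fingers; the grasp point (between the pads) lies 19 mm behind it; z points along the fingers, y is the line along which they close (so a half turn about z gives the same grasp; the last joint's range is limited). The gripper opens to 92 mm and grips with 3 to 60 N. Pads are 20 mm wide; open, the fingers measure 128 mm over their backs; the gripper's body (75 mm by 189 mm) begins 69 mm behind the grasp point.
Start: joints at [1.301, 0.468, -0.012, 1.603, 0.006, 1.071, -0.056], TCP at [146.116, -633.371, 214.592] pointing down, gripper open.
Joint ranges: [-2.53, 2.53], [-0.31, 2.02], [-1.57, 1.55], [0.28, 2.44], [-1.29, 4.43], [0.15, 1.84], [-2.92, 2.92]. Speed limits (rad/s): [2.57, 2.57, 3.14, 3.14, 3.14, 3.14, 3.14].

## Interface

Orientations are given as a rotation vector (axis times angle).
In Python, from cell import robot, grip, kin, viewer gives the robot as it stands. Calls block until the motion is done:
- robot.movep(position, orientation): joint-space move of the TCP to a pose.
- robot.servo_line(position, feed=150, rotation=None): straight line of the TCP; rotation=None keeps the orientation; feed is the mean speed in mm/s.
- robot.goto_joints(angles): joint-space move.
- grip(opening, newtons=None): opening from 0.0 (shut) to 1.0 (fully open); newtons is the grip in N (None keeps the last); returns when the fingers have stopped.
- robot.hold(seconds).
- kin.ik(position, orientation): joint angles nearest the present ones, or None.
- robot.observe(): the state.
- viewer.read_camera(name): name is "scene" or "top" or "wrist"; returns the picture (400x640x3 uint8, red, green, blue); there is no depth.
- viewer.camera_info(name): a dict with "camera_matrix" (3x3 intrinsics, pixels), "k1" (the pictures are not rectified: a ray, as slopes to the right and down, at radius r is drawn at 1 + k1 r^2 times it, then the intrinsics apply), "R" (3x3) and "t" (3): a world point X has camera coordinates R X + t. Camera axes: x right, y down, z forward; pixel columns grow to the right and rows downward; lengths in mm; the calibration is good to about 2 mm. A picture is of the moment at which its call begins: read the wrist's pose just before it. camera_info takes no time and is no camera call; for the wrist camera it gives the pose at the moment of the call.
A pose or a line that the arm cannot do raises robot.IKError and nothing moves.
- robot.job_done(): hands the job in; it is judged then, once.
Trained networks look in the newest picture that a camera, given by its name, has taken for a name from the list of things; names that differ only in an ending like _2 or _b are one class to them, and where a whole thing is asked for, a point or a joint stands for the part that bears it (a point fixed in the world has none). Each returns a list of dicts, best first, with "confidence" (0 to 1); they miss things now and then, are a little off and sometimes report something else, mostly with a low value. They report only what shows in the picture. A call takes as long as a camera call. They do not tell look-alikes from the thing itself.
- viewer.silhouettes(name, camera): "mask" (400x640 bool, what is visible of it).
- viewer.pinpoint(name, camera): "at" ([x, y, z] in mm, in the coordinates of the camera as it stood for that picture, good to about 4 mm: a listed point, or the origin of a listed thing).
The state is a dict: "t": time; "joints": joint angles; "joint_velocities": joint speeds; "joint_torque": joint torques, N m; "tcp_pos": TCP position; "tcp_rot": TCP orientation; "contact_force": force on the tool from outside, world axes, zero at the start; "wrist_torque": the same for the moment, N m; "grip_width": opening from 0.0 (shut) to 1.0 (fully open); "grip_force": force on a finger pad.
Only numpy, scipy, OpenCV 4.12 (cv2) and the standard library are available. Lean on these libraries where they do the work, as an engineer would, in place of code of your own. Each camera call takes 0.05 s, during which the arm holds its last target. There are 200 camera calls.

## Task

Pluck the tall round column with the wider round foot out of the pocket tray, stand it upright, foot down, in the round nest of the glue press and let go of it. Then swing the press arm down on to the column until the press's sprung foot is pushed in by about 6 mm (half of its travel), and finish the program while still holding the arm steady there, since the arm springs up if released. Leave the other two castings, the jar and the screwdriver where they are.

Things in the scene. Friction and masses are not known exactly. Their poses are not given: they have to be found in the camera images.
- column_center (a point): The part to use: a loose white plaster column, about 25 g, round shaft 16 mm in diameter with a round foot 22 mm in diameter and 6 mm high; 34 mm tall in all. Point at its centre, 17 mm above its underside; z is its upward axis. It starts upright in a pocket of the tray, its underside 3 mm above the table. Which of three pockets varies.
- square_center (a point): Another plaster casting to leave alone: square shaft 16 mm wide on a square foot 22 mm wide, 30 mm tall, upright in another pocket. Point at its centre.
- drum_center (a point): Another plaster casting to leave alone: plain low round drum, 22 mm in diameter, 18 mm tall, no foot, in another pocket. Point at its centre.
- tray: Black plastic pocket tray, fixed to the table, 94 mm (its x) by 140 mm (its y), 12 mm high, walls 3 mm, floor 3 mm thick, with 2 x 3 pockets about 42 mm wide. Origin at the centre of its underside. It stands left or right of the press.
- nest (a point): Centre of the floor of the round nest (27 mm in diameter, 6 mm deep, floor 10 mm above the table) in the aluminium base plate of the glue press, fixed to the table. The plate is 124 mm wide, 16 mm thick, and runs from 50 mm short of the nest (on the side away from the hinge) to 170 mm beyond it. Axes of the press: x from the nest level towards the hinge of the arm, y along the hinge, z up.
- press_hinge (a point): Centre of the arm's hinge, 140 mm along the press's x from the nest, 75 mm above the table. The hinge line is the press's y, between two posts 108 mm apart.
- press_bar (a point): Centre of the black grip bar at the end of the press arm: round, 14 mm in diameter, along the press's y, 210 mm from the hinge. The bar joins two steel side rods (10 mm thick, 80 mm apart between centres), so the middle 60 mm of it are free to grip or push. A cross-piece 26 mm wide, 140 mm from the hinge, carries the sprung foot; between it and the bar is an open window about 50 mm long. Arm raised, the bar is about 282 mm above the table, 36 mm nearer than the hinge.
- press_arm (a joint): Swing of the press arm in rad: 0 raised (80 degrees above level, where its spring holds it), growing as the arm swings down towards the robot over the nest; 1.40 is level, 1.44 the lower stop. Holding it level takes about 2 N at the bar besides the push of the foot. With the column in the nest, the foot meets it at about 1.36 and is pushed in 6 mm at 1.40 and about 11 mm at the stop.
- press_foot (a joint): How far the sprung foot (rubber disc 20 mm in diameter under the cross-piece, straight over the nest when the arm is level) is pushed up into the arm, in m: 0 free, 0.013 at most. It pushes back with 2 N at first and 1 N more per mm, 8 N at 6 mm (which is about 5 N more at the bar).
- jar_center (a point): White jar with a red lid, 56 mm in diameter, 75 mm tall, a loose bystander. Point at its centre.
- screwdriver_grip (a point): Screwdriver 170 mm long lying on the table, a loose bystander. Point on its handle.
Mind the look-alikes: they are no part of the job. Several things look just like the tray: the one meant starts nearest to the robot's base.

How it is judged (in metres and radians):
On the way, in this order (a step that is already met when the one before it is completed fails the run):
1. the column is lifted out of the tray (height (world z) of column_center above 0.045 m and contact force between column and tray below 0.01 N), for 0.1 s.
2. the column stands upright in the nest, let go, the press arm still raised (horizontal distance between column_center and nest below 0.004 m and z of column_center in the frame of nest between 0.0145 and 0.0195 m and angle between column_center's own z axis and vertical below 0.1 rad and contact force between the fingers and column below 0.05 N and linear speed of column below 0.02 m/s and value of joint press_arm below 0.9 rad), for 0.2 s.
At the end, for the whole second after the job is handed in: Through the last second the robot holds the press arm steady (under 0.05 rad/s) with the sprung foot pushed in by 3.5 to 8.5 mm on top of the column, which stands upright (within 0.1 rad) on the floor of the nest, within 4 mm of its centre, and is not touched by the fingers (horizontal distance between column_center and nest below 0.004 m and z of column_center in the frame of nest between 0.0145 and 0.0195 m and angle between column_center's own z axis and vertical below 0.1 rad and value of joint press_foot between 0.0035 and 0.0085 m and contact force between press_foot and column above 3 N and contact force between the fingers and column below 0.05 N and contact force between any of the fingers, the arm and press_arm above 1 N and velocity of joint press_arm between -0.05 and 0.05 rad/s); the arm keeps its last pose, push and grip.
It fails at once if another casting is moved more than 15 mm (distance of any of square_center, drum_center from where it was at the start of the episode above 0.015 m).
It fails at once if the jar or the screwdriver is moved more than 20 mm (distance of any of jar_center, screwdriver_grip from where it was at the start of the episode above 0.02 m).
It also fails if it takes over 72 s, if anything falls off the work surface, if the arm or the gripper's body presses on something with over 40 N, if the wrist force passes 120 N, or if a joint passes its speed limit or range.

## Working session

There is one attempt and no reset: what is moved stays moved. The work goes in short steps, each a Python script; the robot and the scene stay as the last script left them, time stands still between calls to the robot, and variables do not carry over. Pictures are saved under pics/ and viewed, at most 10 in all, crops included, and the job is handed in when it is done.

```bash
ls; mkdir -p pics
cat > h.py <<'E'
import numpy as np, cv2
from cell import robot, grip, kin, viewer
def pts(name, cam):
    i=viewer.camera_info(cam); R=np.array(i["R"]);t=np.array(i["t"])
    return [(np.round(R.T@(np.array(d["at"])-t),1),round(d["confidence"],2)) for d in viewer.pinpoint(name,cam)]
def snap(cam,f):
    im=viewer.read_camera(cam); cv2.imwrite(f"pics/{f}.png",im[:,:,::-1]); return im
def proj(X,cam):
    i=viewer.camera_info(cam); c=np.array(i["R"])@np.array(X,float)+i["t"]; s=c[:2]/c[2]; s=s*(1+i["k1"]*(s@s))
    K=np.array(i["camera_matrix"]); return (K@[s[0],s[1],1])[:2]
E
python3 - <<'E'
from h import *
for c in ("top","scene"):
    snap(c,c+"0")
    for n in "column_center square_center drum_center tray nest press_hinge press_bar jar_center screwdriver_grip".split():
        print(c,n,[(p.tolist(),q) for p,q in pts(n,c)])
print(robot.observe())
E
```

```text
pics
top column_center [([549.1, -238.0, 19.1], 0.59), ([657.5, 185.0, 287.8], 0.32)]
top square_center [([529.1, -140.3, 16.7], 0.56)]
top drum_center [([583.4, -183.1, 12.6], 0.44)]
top tray [([578.7, -570.0, 4.1], 0.76), ([560.2, -189.7, 2.5], 0.64)]
top nest [([554.6, 182.2, 14.5], 0.75)]
top press_hinge [([690.8, 184.7, 77.0], 0.84)]
top press_bar [([660.0, 181.7, 286.0], 0.62)]
top jar_center [([513.8, 418.2, 36.3], 0.85), ([560.2, -189.0, 4.7], 0.7)]
top screwdriver_grip [([455.0, -388.9, 15.4], 0.79)]
scene column_center [([559.6, -187.2, -0.5], 0.75), ([550.2, -235.8, 22.3], 0.43)]
scene square_center []
scene drum_center [([582.4, -185.7, 9.4], 0.48)]
scene tray [([558.5, -191.8, -1.4], 0.67), ([582.8, -568.6, -0.7], 0.59)]
scene nest [([550.5, 176.4, 10.3], 0.72)]
scene press_hinge [([695.1, 177.9, 75.6], 0.62)]
scene press_bar [([658.2, 177.5, 279.8], 0.86)]
scene jar_center [([513.4, 416.2, 38.8], 0.62)]
scene screwdriver_grip [([450.7, -389.2, 10.1], 0.63)]
{'t': 1.0, 'joints': array([ 1.30099663,  0.4675061 , -0.01160713,  1.60273519,  0.00597916,
        1.0714017 , -0.05630103]), 'joint_velocities': array([ 4.40616428e-04,  1.39512758e-03, -2.34151747e-04,  9.27652630e-04,
       -9.07961669e-05,  6.73684888e-04,  6.12284349e-04]), 'joint_torque': array([ 2.35811367e-04, -5.20421541e+01, -1.24388735e-02, -2.44057024e+01,
       -5.66475245e-02,  1.11248993e-02,  2.78948917e-07]), 'tcp_pos': array([ 146.12278241, -633.34790168,  214.57379779]), 'tcp_rot': array([-3.12141565e+00, -3.55373334e-01,  3.22028848e-05]), 'contact_force': array([0.79425176, 0.14668328, 0.47152963]), 'wrist_torque': array([ 0.0132441 , -0.00259893,  0.00643405]), 'grip_force': 0.0, 'grip_width': 1.0010336413380463}
```

View pics/top0.png

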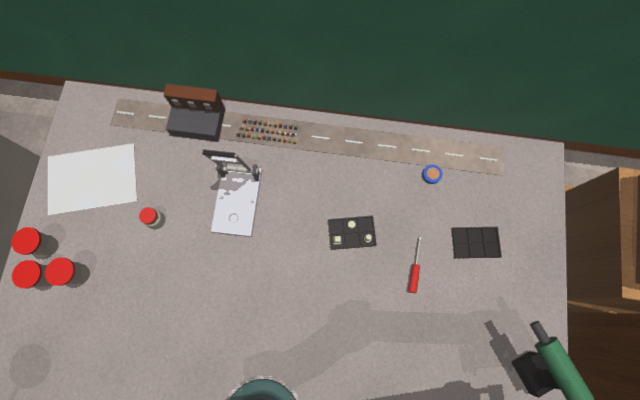

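View pics/scene0.png

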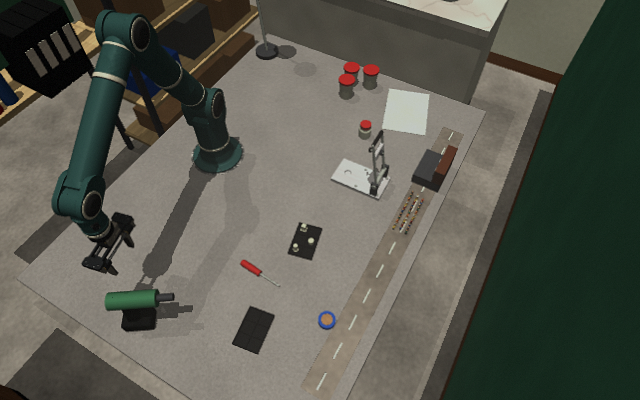

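The tray with castings is the one at (343,232) in the top picture. The press is at (235,205), raised, and the jar is at (150,217). The empty black tray at (476,242) is the look-alike. Next I'll look at the castings from close up.

```bash
cat >> h.py <<'E'
from scipy.spatial.transform import Rotation as Ro
def down(yaw,tilt=0):  # tool down; tool y axis at yaw from world y; 
    return (Ro.from_euler('z',yaw)*Ro.from_euler('y',tilt)*Ro.from_rotvec([np.pi,0,0])).as_rotvec()
E
python3 - <<'E'
from h import *
o=robot.observe()
i=viewer.camera_info("wrist"); R=np.array(i["R"]); print("cam",(-R.T@i["t"]).round(), R.round(2).tolist(), i["camera_matrix"],i["k1"])
robot.servo_line([146,-600,330])
for y in (0,np.pi/2,-np.pi/2): print(y, kin.ik([540,-190,280],down(y)))
robot.movep([540,-190,280],down(0))
snap("wrist","w0")
print(robot.observe()["t"], robot.observe()["joints"].round(2))
for n in "column_center square_center drum_center tray".split(): print(n,[(p.tolist(),q) for p,q in pts(n,"wrist")])
i=viewer.camera_info("wrist"); R=np.array(i["R"]); print("cam",(-R.T@i["t"]).round(), R.round(2).tolist())
E
```

```text
cam [ 212. -618.  384.] [[0.22, -0.97, 0.0], [-0.95, -0.22, 0.24], [-0.23, -0.05, -0.97]] [[293.81873343   0.         318.86031761]
 [  0.         293.81873343 196.89701239]
 [  0.           0.           1.        ]] -0.015745996569443105
0 [ 0.6112728   0.31259973 -0.41158764  1.70233687  0.13492137  1.15466987
 -1.4080215 ]
1.5707963267948966 [ 0.79208335  0.35572269 -0.64887665  1.69096413  0.23036142  1.17248791
  0.08333201]
-1.5707963267948966 [ 0.45347004  0.2899289  -0.21353764  1.71278829  0.06654478  1.14594185
 -2.92046316]
4.05 [ 0.61  0.31 -0.41  1.7   0.14  1.15 -1.41]
column_center [([524.2, -147.8, 19.3], 0.72), ([542.9, -235.0, 14.8], 0.52)]
square_center [([525.9, -146.3, 16.9], 0.79)]
drum_center [([581.2, -179.4, 8.0], 0.51)]
tray [([577.5, -571.5, 1.1], 0.97), ([559.2, -187.8, 4.6], 0.72)]
cam [ 607. -190.  450.] [[-0.0, -1.0, 0.0], [-0.97, 0.0, 0.24], [-0.24, 0.0, -0.97]]
```

View pics/w0.png

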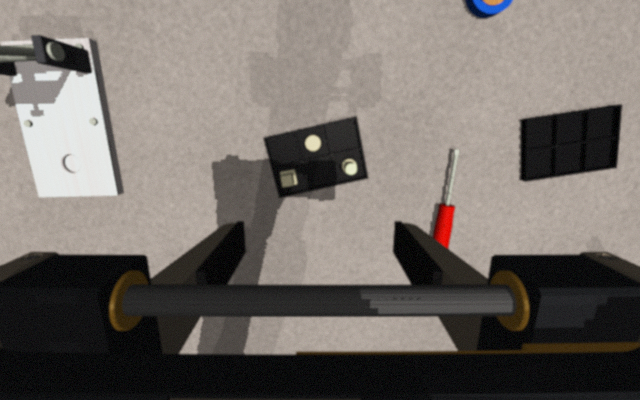

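The column is the round casting with a foot at (350,165). The square one is at (289,179) and the drum at (313,143). I'll use the half-turned wrist, so the camera stays clear of the press foot, and refine the column and nest positions from close up.

```bash
cat >> h.py <<'E'
def unproj(u,v,z,cam="wrist",i=None):
    i=i or viewer.camera_info(cam); K=np.array(i["camera_matrix"]); R=np.array(i["R"]);t=np.array(i["t"])
    d=np.array([(u-K[0,2])/K[0,0],(v-K[1,2])/K[1,1]]); s=d.copy()
    for _ in range(5): s=d/(1+i["k1"]*(s@s))
    r=R.T@[s[0],s[1],1]; c=-R.T@t
    return c+r*(z-c[2])/r[2]
E
python3 - <<'E'
from h import *
yp=np.pi
print(kin.ik([550,180,100],down(yp)),kin.ik([546,-237,16],down(yp)))
robot.movep([610,-237,170],down(yp))
im=snap("wrist","w1"); p=pts("column_center","wrist"); print(p)
for d in viewer.silhouettes("column_center","wrist"):
    m=d["mask"]; v,u=np.nonzero(m); print(d["confidence"],m.sum(),u.min(),u.max(),v.min(),v.max(),unproj(u.mean(),v.mean(),22))
robot.servo_line([610,-237,280]); robot.movep([620,180-0,220] if 0 else [560,170,330],down(yp))
im=snap("wrist","w2"); 
for n in "nest press_hinge press_bar".split(): print(n,[(p.tolist(),q) for p,q in pts(n,"wrist")])
print(robot.observe()["t"], robot.observe()["joints"].round(2))
E
python3 -c "
import cv2,numpy as np
cv2.imwrite('pics/w12.png',np.hstack([cv2.imread('pics/w1.png')[:,120:520],cv2.imread('pics/w2.png')[:,120:520]]))"
```

```text
[ 0.4028192   0.82672649 -1.11935346  1.82020595  0.85381296  1.07217802
  0.52235894] [ 1.05405239  0.94233579 -1.01090419  1.81132359  0.9710812   0.97966688
  1.18758254]
[(array([ 543.9, -236.4,   18.3]), 0.59)]
0.56 3481 603 639 89 265 [623.60997866 113.86997874  22.        ]
0.52 301 310 328 116 136 [ 545.1406654  -236.53886505   22.        ]
nest []
press_hinge [([690.7, 186.7, 74.6], 0.64), ([662.4, 179.3, 276.1], 0.56)]
press_bar [([662.6, 182.1, 274.6], 0.72)]
9.3667 [ 0.48  0.54 -1.2   1.57  0.51  1.38  0.8 ]
```

View pics/w12.png

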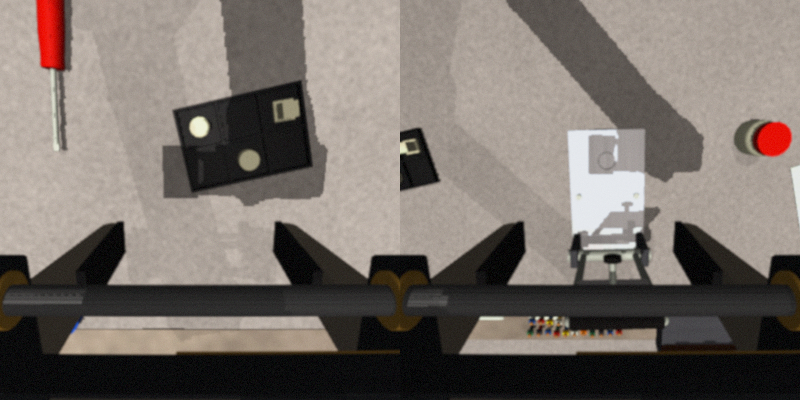

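Run:
```python
from h import *
print("w2",unproj(325,160,16), [unproj(u,v,16).round(1).tolist() for u,v in ((288,131),(364,131),(291,230))])
robot.movep([520,180,150],down(np.pi))
im=snap("wrist","w3")
for n in "nest press_hinge".split(): print(n,[(p.tolist(),q) for p,q in pts(n,"wrist")])
c=proj([553,181,16],"wrist"); print(c); u,v=c.round().astype(int)
crop=im[v-40:v+40,u-40:u+40]; cv2.imwrite("pics/w3c.png",cv2.resize(crop[:,:,::-1],(560,560),interpolation=cv2.INTER_CUBIC))
```

```text
w2 [551.14005695 179.46995023  16.        ] [[504.3, 119.9, 16.0], [504.6, 242.1, 16.0], [673.1, 120.4, 16.0]]
nest [([554.1, 183.2, 11.0], 0.74), ([580.6, -179.5, 11.5], 0.35)]
press_hinge []
[318.78509226 216.49583393]
```

View pics/w3c.png

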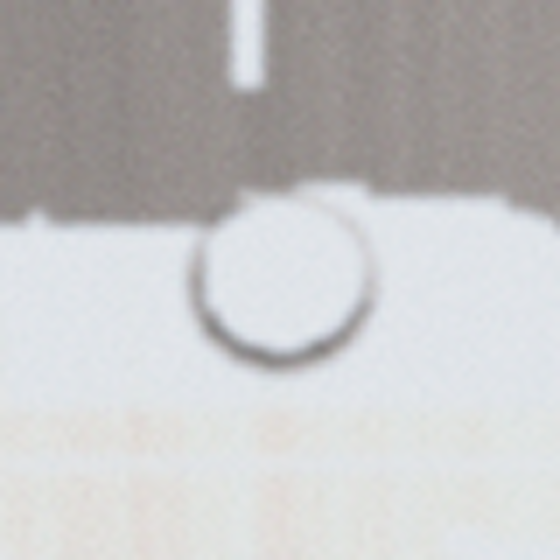

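Run:
```python
from h import *
r=down(np.pi)
robot.servo_line([500,180,260]); robot.movep([545,-236.5,120],r); grip(0.5,15)
robot.servo_line([545,-236.5,17],feed=80)
print(robot.observe()["tcp_pos"],robot.observe()["contact_force"])
grip(0.0,15); o=robot.observe(); print(o["grip_width"]*92,o["grip_force"])
robot.servo_line([545,-236.5,90],feed=60)
o=robot.observe(); print(o["t"],o["grip_width"]*92,o["grip_force"],o["contact_force"])
robot.servo_line([545,-236.5,240]); robot.movep([500,181,240],r)
robot.servo_line([552.5,181,110])
im=snap("wrist","w4"); cv2.imwrite("pics/w4c.png",cv2.resize(im[160:320,220:420,::-1],None,fx=3,fy=3,interpolation=cv2.INTER_CUBIC))
print(robot.observe()["t"],pts("column_center","wrist"),pts("nest","wrist"))
for z in (34-3-17+110-14-34,): pass
print(proj([552.5,181,16],"wrist"), proj([552.5,181,130],"wrist"))
```

```text
[ 545.36980468 -236.618742     17.52512514] [-0.41379175 -0.44599193 -0.59952371]
15.294327236680273 15.000035762786865
16.975 15.506289812512954 14.999793022871017 [ 0.96012639 -0.7883675   0.47131101]
20.8083 [(array([549.3, 183.3, 110.6]), 0.74)] [(array([550.2, 180.3,  10.1]), 0.75)]
[318.09074034 197.82676787] [317.54941532 248.68642684]
```

View pics/w4c.png

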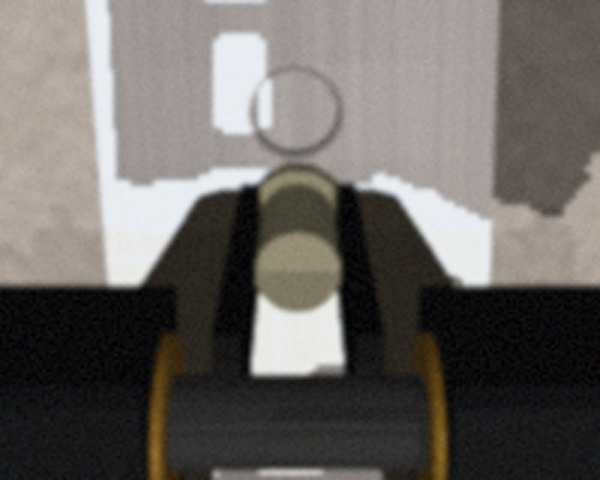

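The column is upright in the pads, with its top at about (319,250) full-frame. The nest ring is at (318,197). Relative to the nest the column is about +2 mm in x and +0.7 mm in y, so I'll correct, descend and check from near.

Run:
```python
from h import *
robot.servo_line([550.6,180.4,110]); robot.servo_line([550.6,180.4,42],feed=60)
print(robot.observe()["tcp_pos"],robot.observe()["contact_force"])
im=snap("wrist","w5"); cv2.imwrite("pics/w5c.png",cv2.resize(im[180:280,250:390,::-1],None,fx=5,fy=5,interpolation=cv2.INTER_CUBIC))
for X in ([551.3,181,16],[551.3,181,26.5],[551.3,181,61.5]): print(proj(X,"wrist"))
```

```text
[550.86650246 180.52613895  42.40385252] [ 0.28390731 -0.34281281 -0.73735371]
[318.75318208 222.88748108]
[318.74722198 228.04503192]
[318.72199061 249.88614161]
```

View pics/w5c.png

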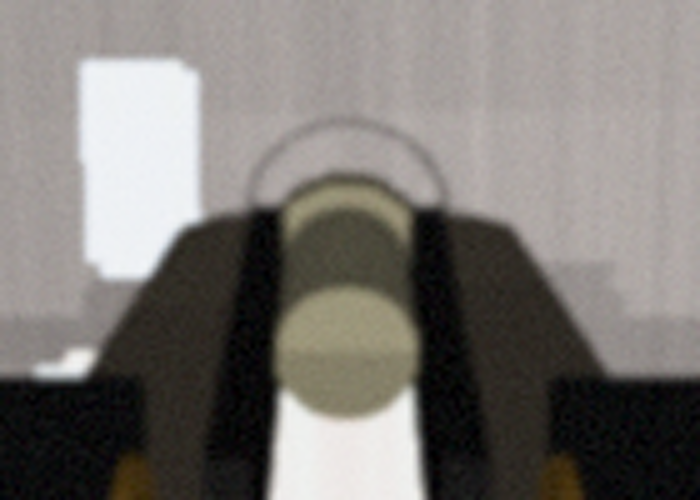

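Run:
```python
from h import *
print("nest",unproj(319,203.2,16)+[13.5,0,0]); print("top",unproj(318.8,250,61.9)); print("foot bottom",unproj(318.8,214.4,27.9)+[11,0,0],"foot top",unproj(318.8,216.2,33.9)+[11,0,0])
print("topnear",unproj(318.8,180+286/5-.4,61.9)+[8,0,0],"topfar",unproj(318.8,180+418/5-.4,61.9)-[8,0,0])
```

```text
nest [550.42693885 181.18031544  16.        ]
top [551.18742029 181.04340026  61.9       ]
foot bottom [552.29399096 181.0418408   27.9       ] foot top [551.60269514 181.04362241  33.9       ]
topnear [551.39279195 181.04821847  61.9       ] topfar [551.17464599 181.03846083  61.9       ]
```

Run:
```python
from h import *
x,y=549.7,180.4
for z in (36,30,28,27,26,25,24.2,23.6):
    robot.servo_line([x,y,z],feed=20); o=robot.observe(); f=o["contact_force"]; print(z,o["tcp_pos"].round(2),f.round(1))
    if f[2]>3: break
```

```text
36 [549.57 180.41  35.85] [-0.  -0.3 -0.6]
30 [549.62 180.41  29.87] [-0.2 -0.8  0.1]
28 [549.63 180.36  27.89] [-0.4 -0.4  0.3]
27 [549.66 180.37  26.96] [-0.2 -0.2  0.6]
26 [549.67 180.4   25.95] [ 0.3  0.4 -0.3]
25 [549.68 180.37  24.96] [-0.4 -0.5 -0.6]
24.2 [549.7  180.39  24.18] [-1.  -0.1 -0.4]
23.6 [549.8  180.45  24.03] [-1.2  0.6  4.1]
```

Run:
```python
from h import *
robot.servo_line([549.7,180.4,24.3],feed=20)
grip(0.45); robot.hold(0.4)
robot.servo_line([549.7,180.4,110],feed=80)
robot.servo_line([520,181,150])
im=snap("wrist","w6"); print(robot.observe()["t"],pts("column_center","wrist"),pts("nest","wrist"))
u,v=proj([551,181,30],"wrist").round().astype(int); print(u,v,proj([551,181,44],"wrist"),proj([551,181,16],"wrist"))
cv2.imwrite("pics/w6c.png",cv2.resize(im[v-40:v+40,u-50:u+50,::-1],None,fx=6,fy=6,interpolation=cv2.INTER_CUBIC))
```

```text
27.8583 [(array([549. , 179. ,  22.5]), 0.96), (array([ 525.4, -144.9,   16.3]), 0.64)] [(array([554.6, 180.4,  11.5]), 0.55)]
319 221 [318.90359547 226.06457427] [318.9124595  217.32294542]
```

View pics/w6c.png

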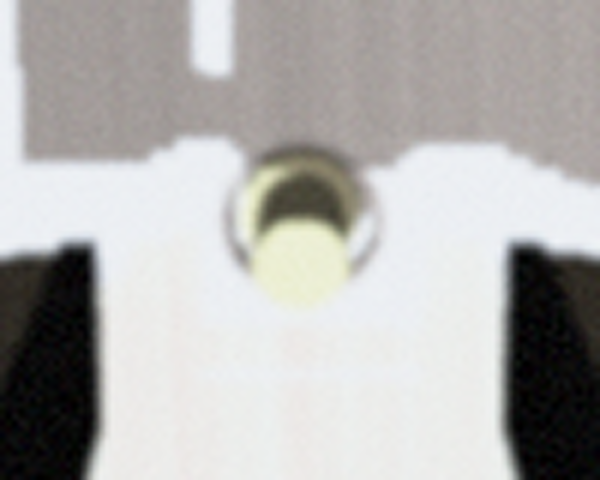

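The column stands upright in the nest, with its top at about (319,228) and the ring around its foot. Now the press arm: grip the bar from above, with the fingers straddling it along x, and follow the arc.

```bash
cat >> h.py <<'E'
def bar(q):  # TCP with the bar at the grasp point
    th=np.radians(80)-q; return np.array([690.5-210*np.cos(th),181,75+210*np.sin(th)-19])
E
python3 - <<'E'
from h import *
q0=robot.observe()["joints"]
for y in (np.pi/2,-np.pi/2,3*np.pi/2):
    print(y,[None if (j:=kin.ik(p,down(y))) is None else j.round(2).tolist() for p in ([655,181,360],bar(0),bar(.7),bar(1.4))])
E
```

```text
1.5707963267948966 [[0.13, 0.53, -0.72, 1.3, 0.34, 1.43, -0.56], [0.12, 0.58, -0.67, 1.44, 0.36, 1.25, -0.58], [0.17, 0.45, -0.72, 1.81, 0.35, 1.01, -0.69], [0.06, 0.56, -0.61, 2.02, 0.49, 0.71, -0.85]]
-1.5707963267948966 [[0.39, 0.84, -1.43, 1.28, 0.84, 1.66, 2.27], [0.41, 0.91, -1.37, 1.42, 0.89, 1.51, 2.22], [0.53, 0.85, -1.4, 1.8, 0.87, 1.3, 2.04], [0.46, 0.93, -1.24, 1.99, 1.05, 1.06, 1.86]]
4.71238898038469 [[0.39, 0.84, -1.43, 1.28, 0.84, 1.66, 2.27], [0.41, 0.91, -1.37, 1.42, 0.89, 1.51, 2.22], [0.53, 0.85, -1.4, 1.8, 0.87, 1.3, 2.04], [0.46, 0.93, -1.24, 1.99, 1.05, 1.06, 1.86]]
```

Run:
```python
from h import *
r=down(np.pi/2)
robot.servo_line([480,181,260]); robot.servo_line([480,181,400]); grip(0.65)
robot.movep([655,181,360],r)
robot.servo_line(bar(0),feed=80); o=robot.observe(); print(o["t"],o["tcp_pos"],o["contact_force"])
grip(0.0,12); o=robot.observe(); print(o["grip_width"]*92,o["grip_force"],o["contact_force"])
for q in np.arange(0.1,0.71,0.1):
    robot.servo_line(bar(q),feed=80); o=robot.observe(); print(round(q,2),round(o["t"],2),o["tcp_pos"].round(1),o["contact_force"].round(1),(o["grip_width"]*92).round(1))
    if np.linalg.norm(o["contact_force"])>15 or o["grip_width"]*92<10: break
snap("scene","s1"); print(pts("press_bar","scene"))
```

```text
33.0667 [654.32589381 181.2044201  263.49978762] [-0.21777501 -0.42993191  0.73321234]
13.832043831996987 11.994453370571136 [ 0.24253416 -0.72972371 -0.08668023]Traceback (most recent call last):
  File "<stdin>", line 8, in <module>
AttributeError: 'float' object has no attribute 'round'
```

```bash
cat > swing.py <<'E'
from h import *
import sys
for q in map(float,sys.argv[1:]):
    robot.servo_line(bar(q),feed=80); o=robot.observe(); print(q,round(o["t"],2),o["tcp_pos"].round(1),o["contact_force"].round(1),o["wrist_torque"].round(2),round(o["grip_width"]*92,1))
    if np.linalg.norm(o["contact_force"])>18 or o["grip_width"]*92<10: break
snap("scene","s%d"%(o["t"]*10)); print(pts("press_bar","scene"))
E
python3 swing.py .1 .2 .3 .4 .5 .6 .7
```

```text
0.1 34.48 [634.  180.7 258.3] [ 0.3 -1.8  1.3] [-0.49 -0.24  0.13] 13.8
0.2 34.89 [613.8 180.5 251.4] [-0.3 -3.   0.9] [-0.62 -0.28  0.13] 14.0
0.3 35.3 [594.8 180.5 242.8] [ 0.9 -3.4 -0.2] [-0.93 -0.29  0.14] 13.4
0.4 35.71 [576.7 180.5 232.3] [ 1.3 -5.3  0.2] [-1.15 -0.37  0.02] 13.7
0.5 36.12 [559.9 180.5 220.2] [ 1.5 -5.2 -0.2] [-1.18 -0.37  0.07] 13.4
0.6 36.52 [544.3 180.6 206.4] [ 1.6 -5.3  0.1] [-1.27 -0.34  0.13] 13.7
0.7 36.93 [530.1 180.7 190.9] [ 1.1 -5.4  1.1] [-1.23 -0.4   0.09] 13.4
[(array([526.4, 176.1, 208.7]), 0.84), (array([548.4, 179.9,  25.3]), 0.55)]
```

```bash
sed -i 's/np.cos(th),181,/np.cos(th),180,/' h.py; python3 swing.py .8 .9 1.0 1.1 1.2 1.3 1.34 1.37 1.4
```

```text
0.8 37.45 [517.6 180.6 174.4] [ 3.1 -2.7 -0.6] [-0.58 -0.9   0.04] 13.4
0.9 37.86 [506.2 180.6 155.5] [ 5.3 -1.  -0.6] [-0.4  -1.15  0.1 ] 13.7
1.0 38.27 [497.  180.5 136.2] [ 5.7 -0.7 -0.4] [-0.37 -1.33  0.06] 13.3
1.1 38.67 [489.9 180.5 116.3] [ 6.5 -1.6  0.1] [-0.33 -1.45  0.05] 13.9
1.2 39.08 [485.  180.4  95.8] [ 5.9 -1.7  0. ] [-0.36 -1.6   0.13] 13.7
1.3 39.49 [482.3 180.5  74.8] [ 6.4 -0.6  2.3] [-0.38 -1.81  0.05] 13.7
1.34 39.75 [481.8 180.5  66.8] [ 7.2 -2.1  3.5] [-0.4  -1.71  0.09] 13.5
1.37 40.0 [481.7 180.6  60.9] [ 5.9 -1.7  7.7] [-0.55 -1.54  0.1 ] 13.8
1.4 40.25 [481.7 180.6  55. ] [ 5.3 -2.4 11.4] [-0.64 -1.38  0.15] 13.3
[(array([480.5, 175.3,  71.7]), 0.67), (array([ 531.7, -146.8,   17.5]), 0.63)]
```

Run:
```python
from h import *
def avg():
    a=[]
    for _ in range(12): robot.hold(0.04); a.append(robot.observe()["contact_force"])
    return np.mean(a,0).round(2)
for q in (1.4,1.36,1.32,1.28,1.32,1.36,1.39):
    p=bar(q); p[0]+=2; robot.servo_line(p,feed=40); print(q,avg(),robot.observe()["tcp_pos"].round(1))
snap("wrist","w7");im=snap("scene","s7"); print(robot.observe()["t"],[pts("press_bar","scene") for _ in range(1)])
snap("top","t7"); print(pts("press_bar","top"))
u,v=proj([520,181,60],"scene").round().astype(int); 
a=cv2.resize(im[v-40:v+40,u-50:u+50,::-1],None,fx=5,fy=5,interpolation=cv2.INTER_CUBIC); cv2.imwrite("pics/s7c.png",a)
```

```text
1.4 [ 2.01 -2.2  10.48] [481.7 180.6  54.7]
1.36 [ 3.04 -1.23  5.91] [481.7 180.6  62.6]
1.32 [-0.2   2.17  1.33] [482.2 180.5  71.8]
1.28 [-3.96  3.61  1.69] [483.  180.3  80.6]
1.32 [-4.18  3.56  2.12] [482.3 180.3  72.4]
1.36 [-4.34  3.11  5.02] [481.8 180.3  64.2]
1.39 [-5.32  2.59  7.89] [481.8 180.3  58.2]
46.3 [[(array([479., 171.,  73.]), 0.81)]]
[(array([483.2, 181.2,  77.9]), 0.57)]
```

View pics/s7c.png

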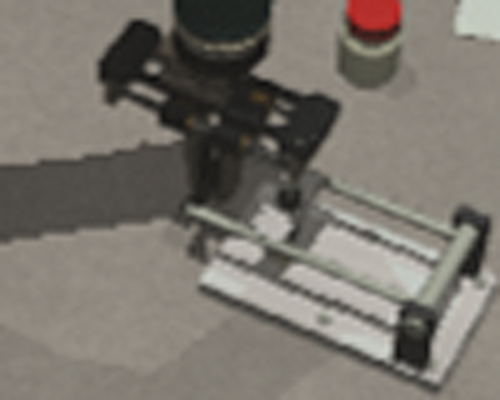

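The arm is level over the nest, with the bar held in the fingers. The force rise of about 5.8 N over the free arm puts the foot at roughly 6 mm. I'll firm up the grip, check that it holds steady and hand in.

Run:
```python
from h import *
grip(0.0,25)
for k in range(2):
    a=[]
    for _ in range(12): robot.hold(0.05); a.append(robot.observe()["contact_force"])
    o=robot.observe(); print(o["t"],np.mean(a,0).round(2),o["tcp_pos"].round(2),round(o["grip_width"]*92,1),o["grip_force"])
f=np.mean(a,0)[2]
if 6.3<f<9: print(robot.job_done())
```

```text
47.2667 [-5.18  2.62  8.  ] [481.79 180.33  58.25] 13.0 24.972479045391083
47.8667 [-5.46  2.39  8.16] [481.78 180.38  58.27] 13.2 24.97249871492386
the job is handed in; nothing more can be done
None
```

I handed the job in at about 48 s: the column stands upright in the nest and the gripper is holding the press arm down on it, steady, with the sprung foot pushed in by an estimated 4.5–7 mm (from the force at the bar and the arm's position; the target was 6 mm).

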